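Set out the pigment pots in reverse order

ROBOT

A 7-joint arm with a two-finger parallel gripper is mounted at the origin on the work surface. World frame = base frame: x ahead of the robot, y to its left, z up, the work surface at z = 0. Lengths are in m, angles in degrees, forces in N, time in s.
With the tool pointing down it reaches from about 0.35 to 0.9 m from the base axis. Payload 19.9 kg.
Tool frame: the origin (TCP) lies at the very end of the fingers, on their centre line; the grasp point (between the pads) lies 19 mm behind it (env.pinch_z is the distance from the TCP to the grasp point, in m); z points along the fingers, y is the direction in which the jaws open and shut (so a half turn about z gives the same grasp; the last joint's range is limited). The gripper opens to 94 mm and grips with 3 to 60 N. Pads are 16 mm wide; open, the fingers measure 119 mm over their backs; the gripper's body (75 mm by 177 mm) begins 78 mm behind the grasp point.
Start: joints at [66.606, 23.915, -0.59, 92.452, 0.269, 63.638, -3.037], TCP at [0.224, -0.583, 0.205] pointing down, gripper open.
Joint ranges: [-161.28, 161.28], [-22.2, 115.67], [-73.04, 71.86], [3.21, 147.25], [-68.34, 248.33], [10.77, 114.83], [-161.83, 161.83]. Speed limits (degrees/s): [108.29, 108.29, 136.94, 136.94, 172.46, 172.46, 172.46].

INTERFACE

Orientations are given as a 3x3 rotation matrix whose columns are the frame's x, y, z axes.
In Python, from station import env gives the robot as it stands.
- The arm moves only by the tool play_rows, never from a script. Its arguments are lists of equal length, an entry for each row: "turn": the turn, a rotation vector about the tool's x, y, z in rad, a list of three; "slide": the shift along the tool's x, y, z in cm, a list of three; "hand": the opening, from 0 (shut) to 1 (fully open). In form: {"turn": [[wx, wy, wz], ...], "slide": [[tx, ty, tz], ...], "hand": [hand, ...]}. A call has 1 to 20 rows; each row is the pose to reach, as a shift and turn from the pose commanded when the call began, along the tool's axes at that moment; what a row does not reach only later rows make up. A row lasts 1/10 s, in which the tool goes at most 50 mm and 8.59 degrees, less where a joint would pass 70% of its speed; a pose out of reach is approached as far as the arm can. A call with a gripper value outside its range is refused whole. The fingers move at their own pace and stop on an object; "squeeze" is the grip in N (left out, the last holds). Time passes only in rows, so rows that repeat a pose let the fingers close. It gives the time, the measured TCP pose, the force and the opening at its end, in the units of the state.
- env.read_state(): the state, without advancing time (a new reading comes with each control period).
- env.get_image(name): name is "scene" or "top" or "wrist"; returns a dict with "img" (480x640x3 uint8, red, green, blue), "intrinsics" (3x3 intrinsics, pixels), "R" (3x3) and "t" (3): a world point X has camera coordinates R X + t. Camera axes: x right, y down, z forward; pixel columns grow to the right and rows downward; lengths in m; the calibration is good to about 2 mm. A picture is of the moment at which its call begins. There is no depth.
- env.job_done(): hands the job in, once; it reports no verdict.
The state is a dict: "time_s": time; "joint_positions": joint angles; "joint_velocities": joint speeds; "joint_torque": joint torques, N m; "tool_pos": TCP position; "orientation": TCP orientation; "contact_force": force on the tool from outside, world axes, zero at the start; "torque": the same for the moment, N m; "grip_width": opening from 0.0 (shut) to 1.0 (fully open).
Only numpy, scipy, OpenCV 4.12 (cv2) and the standard library are available. Lean on these libraries where they do the work, as an engineer would, in place of code of your own. Each camera call takes 0.05 s, during which the arm holds its last target.

TASK

Move the four pigment pots from the dark storage rack with the coloured tiles to the empty bays of the light painter's rack, in reverse order: the pot nearest the brass knob of the storage rack goes into the bay farthest from the brass knob of the painter's rack, the second into the second-farthest, and so on. Keep the pots upright throughout and leave each standing flat on the floor of its own bay.

Things in the scene. Friction and masses are not known exactly. Their poses are not given: they have to be found in the camera images.
- shelf_rack: Storage rack where the pots start: fixed dark-wood board 80 x 296 mm, 8 mm thick, carrying a row of four coloured drip tiles, centres at x = 0, y = +108, +36, -36, -108 mm in its frame. Brass end knob, 26 mm across, 26 mm high, at y = +163 mm. Origin: centre of the board's underside, on the ledge; y along the row towards the knob, z up.
- paint_rack: Painter's rack: fixed light-wood tray 80 x 296 mm with a row of four square bays, centres at x = 0, y = +108, +36, -36, -108 mm in its frame. Bays 64 x 64 mm inside, floor 6 mm and wall tops 14 mm above the origin; walls 8 mm thick. Brass end knob, 26 mm across, 26 mm high, at y = +163 mm. Origin: centre of the tray's underside, on the ledge; y along the row towards the knob, z up.
- pot_red: Loose round screw-top aluminium pigment pot with a red disc on the lid (bare metal rim round it) and a red band, 42 mm diameter, 58 mm high, straight sides, 0.1 to 0.2 kg; origin at the centre of its underside, z up. Starts standing near the middle of the red drip tile.
- pot_yellow: Loose round screw-top aluminium pigment pot with a yellow disc on the lid (bare metal rim round it) and a yellow band, 42 mm diameter, 58 mm high, straight sides, 0.1 to 0.2 kg; origin at the centre of its underside, z up. Starts standing near the middle of the yellow drip tile.
- pot_green: Loose round screw-top aluminium pigment pot with a green disc on the lid (bare metal rim round it) and a green band, 42 mm diameter, 58 mm high, straight sides, 0.1 to 0.2 kg; origin at the centre of its underside, z up. Starts standing near the middle of the green drip tile.
- pot_white: Loose round screw-top aluminium pigment pot with a white disc on the lid (bare metal rim round it) and a white band, 42 mm diameter, 58 mm high, straight sides, 0.1 to 0.2 kg; origin at the centre of its underside, z up. Starts standing near the middle of the white drip tile.
- tile_red: Fixed red glazed drip tile, 60 x 60 mm, 6 mm thick, lying on the storage rack under the red pot; it stays there and so keeps showing where the red pot stood. Origin at the centre of its underside, its top 6 mm above.
- tile_yellow: Fixed yellow glazed drip tile, 60 x 60 mm, 6 mm thick, lying on the storage rack under the yellow pot; it stays there and so keeps showing where the yellow pot stood. Origin at the centre of its underside, its top 6 mm above.
- tile_green: Fixed green glazed drip tile, 60 x 60 mm, 6 mm thick, lying on the storage rack under the green pot; it stays there and so keeps showing where the green pot stood. Origin at the centre of its underside, its top 6 mm above.
- tile_white: Fixed white glazed drip tile, 60 x 60 mm, 6 mm thick, lying on the storage rack under the white pot; it stays there and so keeps showing where the white pot stood. Origin at the centre of its underside, its top 6 mm above.
Mind the look-alikes: they are no part of the job. What is shaped like the pot_white but blue or purple is not meant.

How it is judged:
By the outcome, as a careful person would: the job done as asked, in the order asked, and still so for the second after the job is handed in, with the robot touching nothing.
It also fails if it takes over 96 s, if anything falls off the work surface, if the arm or the gripper's body presses on something with over 40 N, if the wrist force passes 120 N, or if a joint passes its speed limit or range.

## Working session

There is one attempt and no reset: what is moved stays moved. The work goes in short steps, Python scripts to look and compute and a tool call to move; the robot and the scene stay as the last step left them, time stands still between calls to the robot, and variables do not carry over. Pictures are saved under pics/ and viewed, and the job is handed in when it is done.

Besides the shell and the picture viewer there is one more tool, called after "Emit:" as name(argument=value, ...), one argument or row to a line, values as JSON. play_rows: Moves the arm, as the interface text tells. Its arguments: {"type":"object","properties":{"turn":{"type":"array","items":{"type":"array","items":{"type":"number"}}},"slide":{"type":"array","items":{"type":"array","items":{"type":"number"}}},"hand":{"type":"array","items":{"type":"number"}},"squeeze":{"type":"number"}},"required":["turn","slide","hand"]}

```bash
mkdir -p pics
python3 - <<'E'
from station import env
import cv2
for n in ("scene","top","wrist"):
    d=env.get_image(n); cv2.imwrite(f"pics/{n}0.png",d["img"][:,:,::-1])
    print(n,d["intrinsics"].round(1).tolist(),d["R"].round(4).tolist(),d["t"].round(4).tolist())
s=env.read_state()
for k,v in s.items(): print(k,v)
E
```

```text
scene [[622.5, 0.0, 302.8], [0.0, 622.5, 230.2], [0.0, 0.0, 1.0]] [[0.7456, 0.6664, 0.0068], [0.5794, -0.6431, -0.5006], [-0.3292, 0.3772, -0.8656]] [-0.3678, -0.2583, 1.4173]
top [[617.0, 0.0, 319.9], [0.0, 617.0, 232.6], [0.0, 0.0, 1.0]] [[-0.1182, -0.993, -0.0042], [-0.9732, 0.1167, -0.1984], [0.1975, -0.0194, -0.9801]] [0.0552, 0.5047, 1.0443]
wrist [[331.5, 0.0, 321.6], [0.0, 331.5, 242.1], [0.0, 0.0, 1.0]] [[0.3589, -0.9334, -0.0007], [-0.8983, -0.3457, 0.2712], [-0.2533, -0.0967, -0.9625]] [-0.624, -0.0288, 0.3921]
time_s 0.15
joint_positions [66.60773613 23.94053255 -0.59070369 92.47777941  0.27048733 63.63822755
 -3.03802558]
joint_velocities [-0.01794127 -0.06695357  0.02259017 -0.16496346  0.02425428  0.00254848
  0.0516944 ]
joint_torque [ 3.84270343e-04 -8.51525974e+01  6.38898946e-01 -4.26132238e+01
 -4.88091737e-02  1.72099698e-02  5.51717528e-05]
tool_pos [ 0.22401074 -0.58315878  0.20496385]
orientation [[ 9.33489905e-01  3.58603415e-01 -4.32964465e-04]
 [ 3.58603663e-01 -9.33489513e-01  8.61040578e-04]
 [-9.53956959e-05 -9.59035331e-04 -9.99999536e-01]]
contact_force [-0.78940991  0.71683094  0.31132703]
torque [ 0.0164792  -0.02914403 -0.07660829]
grip_width 0.9988087304328267
```

View pics/scene0.png

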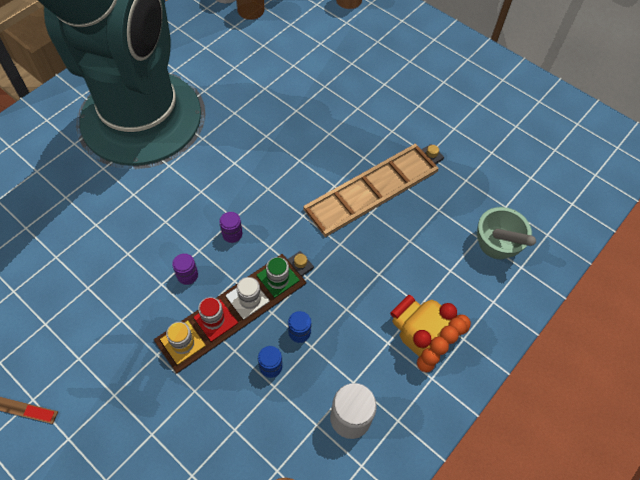

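View pics/top0.png

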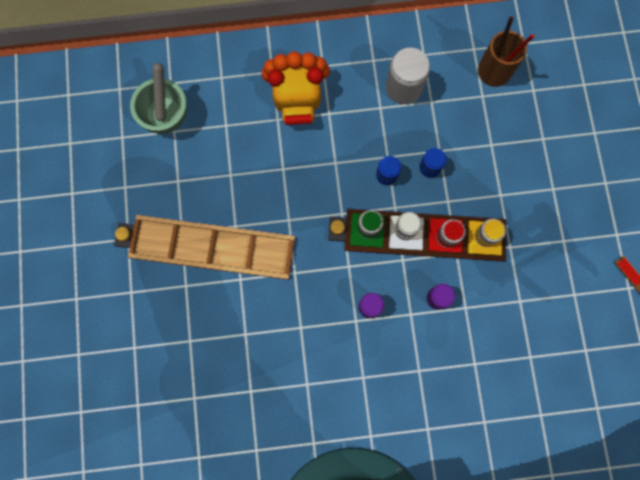

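View pics/wrist0.png

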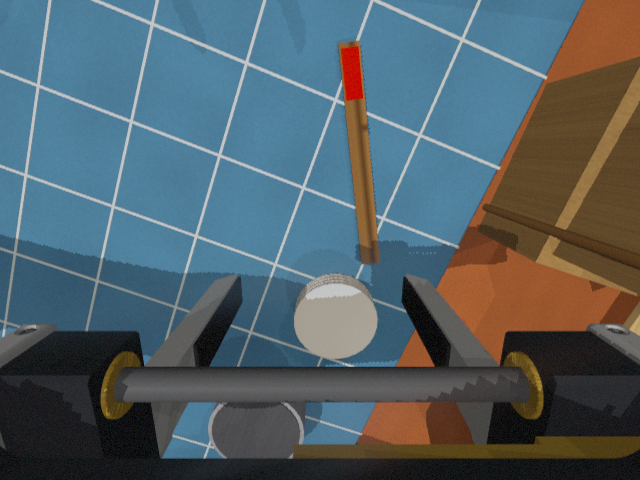

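The storage rack's knob is at top (338,228), and its row reads green (371,224), white (409,226), red (452,232), yellow (491,232). The painter's rack knob is at (122,234), with bays at about (152,238), (192,241), (232,247) and (270,255). The look-alikes are the blue pots at (388,170) and (433,162) and the purple ones at (371,304) and (442,296), none of them meant. Next I'll measure, and check the ledge height.

```bash
cat > h.py <<'E'
import numpy as np, cv2
from station import env
def ray(d,uv):
    uv=np.atleast_2d(uv).astype(float); K=d["intrinsics"];R=d["R"];t=d["t"]
    c=-R.T@t; p=np.c_[uv,np.ones(len(uv))]@np.linalg.inv(K).T@R
    return c,p
def onz(d,uv,z):
    c,p=ray(d,uv); return c+p*((z-c[2])/p[:,2])[:,None]
def tri(d1,u1,d2,u2):
    c1,p1=ray(d1,u1);c2,p2=ray(d2,u2);p1=p1[0]/np.linalg.norm(p1);p2=p2[0]/np.linalg.norm(p2)
    s=np.linalg.lstsq(np.c_[p1,-p2],c2-c1,rcond=None)[0]
    a=c1+s[0]*p1;b=c2+s[1]*p2
    return (a+b)/2,np.linalg.norm(a-b)
def mask(img,lo,hi):
    return cv2.inRange(cv2.cvtColor(img,cv2.COLOR_RGB2HSV),np.array(lo),np.array(hi))
def blobs(m,amin=30):
    n,l,s,c=cv2.connectedComponentsWithStats(m)
    return [(c[i].round(1).tolist(),int(s[i,4]),s[i,:4].tolist()) for i in range(1,n) if s[i,4]>=amin]
E
python3 - <<'E'
from h import *
d={n:env.get_image(n) for n in("scene","top")}
for n,(x0,y0,x1,y1) in {"scene":(140,130,460,390),"top":(90,140,530,330)}.items():
    im=d[n]["img"][y0:y1,x0:x1]
    f=800/(x1-x0); f=min(f,600/(y1-y0))
    cv2.imwrite(f"pics/{n}_crop.png",cv2.resize(im,None,fx=f,fy=f,interpolation=cv2.INTER_CUBIC)[:,:,::-1]); print(n,f)
    full=d[n]["img"]
    for c,lo,hi in (("red",(0,200,90),(5,255,255)),("yel",(20,150,120),(27,255,255)),("grn",(55,120,30),(75,255,255)),("brass",(15,90,70),(24,230,255)),("lightwood",(8,60,100),(16,190,255)),("white",(0,0,150),(180,40,255))):
        print(n,c,[b for b in blobs(mask(full,lo,hi),40)])
E
```

```text
scene 2.3076923076923075
scene red [([402.7, 305.7], 191, [391, 295, 24, 22]), ([209.4, 306.8], 251, [201, 298, 18, 18]), ([217.8, 323.7], 477, [194, 299, 44, 42]), ([448.1, 311.0], 203, [440, 303, 17, 16]), ([421.9, 338.5], 223, [414, 330, 18, 17]), ([38.6, 412.8], 275, [24, 405, 30, 16])]
scene yel [([408.9, 312.0], 167, [399, 303, 21, 19]), ([430.7, 321.0], 626, [412, 304, 38, 34]), ([184.3, 345.5], 451, [160, 320, 45, 44]), ([177.5, 331.9], 291, [168, 323, 20, 19])]
scene grn [([276.8, 265.8], 237, [268, 258, 18, 17]), ([277.5, 282.0], 403, [257, 268, 42, 30])]
scene brass [([24.7, 37.5], 3048, [0, 0, 51, 92]), ([7.0, 84.2], 288, [0, 64, 19, 37]), ([369.9, 189.4], 4063, [304, 144, 134, 93]), ([432.4, 150.7], 121, [427, 145, 12, 13]), ([300.0, 260.3], 153, [294, 253, 13, 15]), ([420.0, 322.4], 1562, [393, 300, 57, 57]), ([181.9, 341.2], 943, [160, 320, 46, 45])]
scene lightwood [([16.0, 38.2], 68, [4, 29, 26, 20]), ([5.6, 101.0], 154, [0, 95, 16, 17]), ([369.7, 188.8], 3983, [304, 144, 134, 91]), ([570.0, 385.8], 29142, [432, 200, 208, 280]), ([12.9, 403.3], 188, [0, 397, 30, 13])
[... 1861 characters left out ...]
, 242.4], 349, [390, 233, 33, 17]), ([564.4, 249.0], 47, [557, 238, 12, 30]), ([85.6, 243.6], 61, [70, 240, 41, 12]), ([18.5, 252.2], 65, [1, 242, 34, 24]), ([356.4, 265.7], 209, [293, 256, 135, 28]), ([225.3, 315.1], 739, [104, 274, 279, 78]), ([581.3, 296.8], 251, [508, 280, 128, 42]), ([67.6, 299.3], 64, [44, 290, 40, 16]), ([409.3, 310.6], 54, [400, 295, 19, 25]), ([14.5, 306.3], 42, [0, 303, 25, 9]), ([453.3, 308.9], 77, [425, 306, 57, 7]), ([523.2, 356.6], 395, [391, 318, 249, 57]), ([227.7, 421.0], 873, [110, 350, 244, 128]), ([548.3, 415.0], 305, [449, 402, 191, 33]), ([84.5, 413.0], 78, [64, 408, 45, 21]), ([23.3, 418.8], 53, [5, 416, 38, 6]), ([87.5, 471.3], 43, [78, 468, 24, 11])]
```

View pics/scene_crop.png

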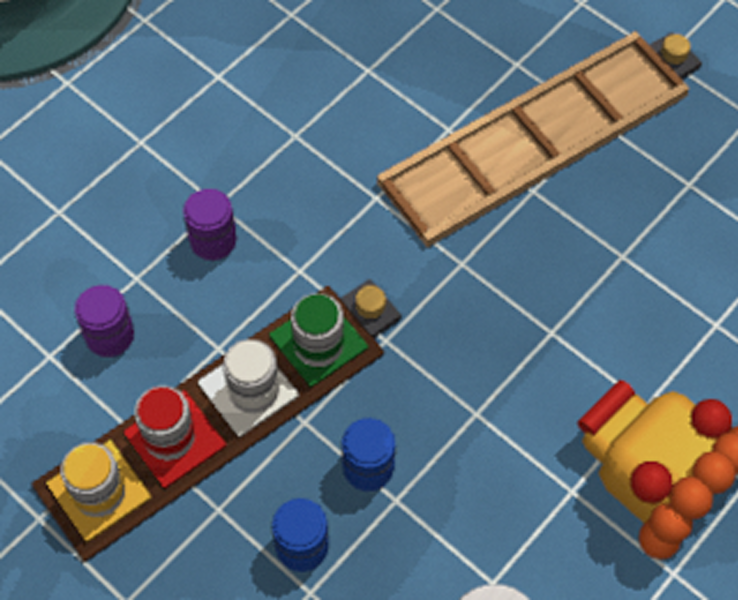

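View pics/top_crop.png

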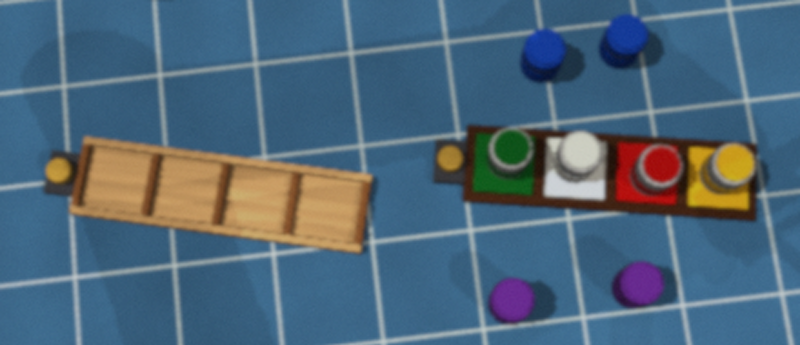

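The crops confirm the row order from the knob as green, white, red, yellow. The pots stand on tiles of their own colour, the decoys are off-rack, and the painter's rack is empty.

Run:
```python
from h import *
d={n:env.get_image(n) for n in("scene","top")}
S,T=d["scene"],d["top"]
# white lid: bright low-sat blob via local crop
def lidwhite(D,cx,cy):
    im=D["img"][cy-16:cy+17,cx-16:cx+17]; 
    h=cv2.cvtColor(im,cv2.COLOR_RGB2HSV); return h
P={"green":((276.8,265.8),(371.1,220.6)),"red":((209.4,306.8),(453.6,230.1)),"yellow":((177.5,331.9),(494.0,229.1)),"knobS":((300,260.3),(337,226.7)),"knobP":((432.4,150.7),(122,233.4)),"white":((248.3,286.2),(409.7,223.5))}
for k,(a,b) in P.items():
    p,e=tri(S,a,T,b); print(k,(p*1000).round(1),"gap",round(e*1000,1))
# decoys
for c,lo,hi in (("blue",(112,200,60),(125,255,255)),("purple",(135,120,40),(155,255,255))):
    for n in d: print(c,n,blobs(mask(d[n]["img"],lo,hi),60))
# light tray quads
for n in d:
    m=mask(d[n]["img"],(8,60,60),(24,230,255))
    m=cv2.morphologyEx(m,cv2.MORPH_CLOSE,np.ones((5,5),np.uint8))
    cs,_=cv2.findContours(m,cv2.RETR_EXTERNAL,cv2.CHAIN_APPROX_NONE)
    ctr=(369,189) if n=="scene" else (212,246)
    for c in cs:
        if cv2.pointPolygonTest(c,ctr,False)>0:
            q=cv2.approxPolyN(c,4,ensure_convex=True).reshape(-1,2)
            print(n,"tray",q.tolist(),(onz(d[n],q,0.014)*1000).round(0)[:,:2].tolist(), "z0",(onz(d[n],q,0.0)*1000).round(0)[:,:2].tolist())
```

```text
green [514.1 -96.1  71.3] gap 0.1
red [ 480.4 -236.2   71.1] gap 0.3
yellow [ 473.6 -306.1   71.9] gap 0.0
knobS [520.9 -38.5  19.5] gap 1.1
knobP [555.4 353.5  18.3] gap 1.3
white [ 502.2 -161.4   69.3] gap 2.7
blue scene []
blue top [([387.5, 172.3], 150, [378, 159, 21, 24]), ([427.8, 169.2], 64, [421, 164, 16, 12])]
purple scene [([230.7, 226.4], 511, [220, 212, 22, 30]), ([184.8, 268.3], 545, [173, 254, 25, 30])]
purple top [([440.9, 296.2], 483, [428, 285, 26, 23]), ([371.2, 305.0], 430, [360, 294, 23, 23])]
scene tray [[437, 171], [325, 236], [301, 207], [439, 129]] [[593.0, 319.0], [519.0, 37.0], [438.0, 56.0], [529.0, 415.0]] z0 [[589.0, 329.0], [515.0, 44.0], [432.0, 63.0], [525.0, 426.0]]
top tray [[295, 236], [288, 279], [130, 258], [96, 209]] [[514.0, 40.0], [437.0, 62.0], [509.0, 343.0], [609.0, 401.0]] z0 [[517.0, 41.0], [439.0, 62.0], [512.0, 348.0], [613.0, 406.0]]
```

Run:
```python
from h import *
S,T=env.get_image("scene"),env.get_image("top")
A=np.array([(381,180),(428,243),(686,92),(637,36)])/2.30769+[140,130]
B=np.array([(372,176),(362,251),(71,212),(85,137)])/1.81818+[90,140]
for n,D,q in(("scene",S,A),("top",T,B)):
    X=onz(D,q,0.014)*1000; print(n,X.round(0)[:,:2].tolist(),X.mean(0).round(1)[:2])
# fit pose: knob direction from knob & centre
kn=onz(T,[(122,233.4)],.02)[0]*1000, onz(S,[(432.4,150.7)],.02)[0]*1000
print("knobs",kn)
# bay floors: inner-floor blobs top (light brightness); tile quads storage
for name,D,q in (("boardS",S,np.array([(328,289),(382,348),(85,558),(35,488)])/2.30769+[140,130]),("boardT",T,np.array([(470,126),(464,199),(754,219),(757,146)])/1.81818+[90,140])):
    X=onz(D,q,0.008)*1000; print(name,X.round(0)[:,:2].tolist(),X.mean(0).round(1)[:2])
    print("tile dir", np.degrees(np.arctan2(*( (X[0]+X[1]-X[2]-X[3])[:2][::-1]))))
for n,q in(("scene",A),("top",B)):
    D=S if n=="scene" else T
    X=onz(D,q,0.014)*1000
    v=(X[2]+X[3]-X[0]-X[1]) if n=="scene" else (X[2]+X[3]-X[0]-X[1])
    print(n,np.degrees(np.arctan2(v[1],v[0])),np.linalg.norm(v)/2)
```

```text
scene [[446.0, 60.0], [519.0, 39.0], [592.0, 321.0], [519.0, 343.0]] [518.8 191.1]
top [[513.0, 41.0], [438.0, 59.0], [512.0, 345.0], [588.0, 326.0]] [512.8 193. ]
knobs (array([555.466382  , 353.53690714,  20.        ]), array([555.63218463, 351.61436848,  20.        ]))
boardS [[483.0, -50.0], [554.0, -61.0], [503.0, -349.0], [431.0, -337.0]] [ 492.7 -198.9]
tile dir 79.79094945654542
boardT [[554.0, -64.0], [479.0, -48.0], [425.0, -335.0], [498.0, -351.0]] [ 489.1 -199.6]
tile dir 79.1072819853755
scene 75.52352725958248 291.90830633798197
top 75.40574411641272 294.91182280947953
```

Ledge at z=0 fits, since the lids come out at 72 mm. Storage rack centre is about (491,-199), yaw 79.4°. Tray centre is about (515,193.5), yaw 75.5°. First I'll move above green.

Emit:
play_rows(
  turn=[
    [0,0,-0.07],
    [0,0,-0.14],
    [0,0,-0.21],
    [0,0,-0.28],
    [0,0,-0.35],
    [0,0,-0.42],
    [0,0,-0.49],
    [0,0,-0.56],
    [0,0,-0.63],
    [0,0,-0.7],
    [0,0,-0.77],
    [0,0,-0.84],
    [0,0,-0.91],
    [0,0,-0.97],
    [0,0,-1.0],
    [0,0,-1.02],
    [0,0,-1.02],
    [0,0,-1.02],
  ],
  slide=[
    [2,-1.6,0],
    [5,-4,0],
    [8,-6.3,0],
    [11,-8.7,0.5],
    [14,-11,1],
    [17,-13.4,1],
    [20,-15.8,1.5],
    [23,-18.2,2],
    [26,-20.5,2.5],
    [29,-22.9,3],
    [32,-25.2,3.5],
    [35,-27.6,4],
    [38,-30,4.5],
    [41,-32.3,5],
    [43,-33.9,5.5],
    [44.5,-35.1,5.5],
    [44.5,-35.1,5.5],
    [44.5,-35.1,5.5],
  ],
  hand=[1,1,1,1,1,1,1,1,1,1,1,1,1,1,1,1,1,1],
  squeeze=25,
)

```text
time_s: 2.25
tool_pos: [0.5136, -0.0967, 0.1506]
orientation: [[0.184, 0.983, -0.0], [0.983, -0.184, -0.0], [-0.0, -0.0, -1.0]]
contact_force: [0.7, -0.6, -1.0]
grip_width: 1.0
```

```bash
cat >> h.py <<'E'
def go(x,y,z,yaw):
    """slide (cm) and turn needed to put TCP at x,y,z mm with tool x at yaw deg"""
    s=env.read_state(); R=s["orientation"]; p=s["tool_pos"]
    sl=R.T@(np.array([x,y,z])/1000-p)*100
    cur=np.degrees(np.arctan2(R[1,0],R[0,0]))
    print("pos",(p*1000).round(1),"yaw",cur.round(2),"slide",sl.round(2),"wz",round(-np.radians(yaw-cur),3),"t",s["time_s"],"F",s["contact_force"].round(1),"w",round(s["grip_width"],3),"tilt",R[2].round(4))
E
python3 - <<'E'
from h import *
d=env.get_image("wrist");cv2.imwrite("pics/w1.png",d["img"][:,:,::-1])
go(514,-96,32,79.4)
h=d["img"]
for c,lo,hi in (("red",(0,180,90),(6,255,255)),("yel",(20,150,120),(27,255,255)),("grn",(55,120,30),(75,255,255)),("w",(0,0,170),(180,30,255))):
    for b in blobs(mask(h,lo,hi),150): print(c,b,(onz(d,b[0],.072)[0]*1000).round(1)[:2])
E
```

```text
pos [513.3 -97.2 150.6] yaw 79.37 slide [ 0.14  0.04 11.86] wz -0.001 t 2.3 F [ 0.2 -0.1 -0.3] w 1.001 tilt [-5.e-04 -1.e-04 -1.e+00]
red ([567.5, 60.2], 1666, [553, 23, 30, 75]) [708.2   8.5]
red ([318.8, 345.6], 870, [291, 329, 56, 38]) [ 494.4 -183.7]
red ([315.1, 405.8], 160, [299, 402, 32, 9]) [ 479.  -246.5]
yel ([627.2, 58.5], 2619, [608, 0, 32, 112]) [749.3   1.9]
yel ([588.0, 60.0], 1504, [560, 19, 41, 82]) [722.3   6. ]
yel ([318.4, 170.6], 615, [305, 157, 28, 28]) [522.3 -34. ]
yel ([106.5, 389.5], 290, [101, 358, 18, 60]) [ 292.5 -193.1]
yel ([535.4, 376.0], 157, [526, 358, 17, 35]) [ 683.2 -251.1]
yel ([297.8, 416.7], 263, [293, 402, 13, 29]) [ 460.4 -255.7]
grn ([313.9, 215.2], 1810, [288, 197, 62, 60]) [512.4 -67.3]
grn ([323.3, 246.8], 1361, [303, 227, 42, 41]) [515.  -94.4]
w ([136.0, 183.9], 4377, [0, 0, 281, 331]) [382.1 -18.1]
w ([457.7, 125.5], 4003, [299, 0, 341, 295]) [629.3 -20.8]
w ([319.5, 236.6], 228, [299, 223, 49, 40]) [513.5 -85.4]
w ([371.4, 273.3], 339, [358, 229, 47, 91]) [ 550.1 -124.3]
w ([311.6, 300.8], 1626, [290, 268, 57, 57]) [ 496.4 -139.8]
w ([342.8, 279.8], 222, [333, 268, 15, 35]) [ 525.8 -125.7]
w ([324.1, 334.4], 196, [307, 331, 35, 9]) [ 501.  -173.5]
```

View pics/w1.png

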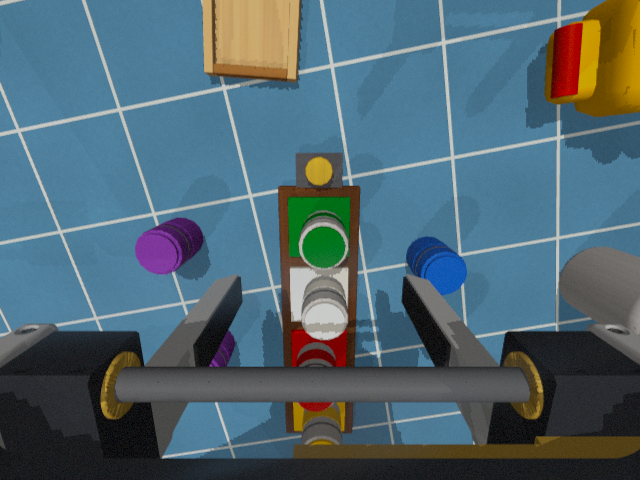

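The wrist view shows the green lid at (323,247), which maps to (515,-94) and agrees with the other views. A blue decoy at (440,268) lies close to the right finger, so I'll check the clearance.

Run:
```python
from h import *
d=env.get_image("wrist");T=env.get_image("top");S=env.get_image("scene")
for uv in((443,271),(160,252),(325,318)): print(uv,[(z,(onz(d,uv,z)[0]*1000).round(0)[:2].tolist()) for z in(.058,.072)])
for uv in ((388,164),(433,155)): print("top blue",(onz(T,uv,.058)[0]*1000).round(0)[:2])
for uv in ((371,302),(442,293)): print("top purple",(onz(T,uv,.058)[0]*1000).round(0)[:2])
```

```text
(443, 271) [(0.058, [613.0, -140.0]), (0.072, [609.0, -134.0])]
(160, 252) [(0.058, [375.0, -78.0]), (0.072, [383.0, -75.0])]
(325, 318) [(0.058, [503.0, -166.0]), (0.072, [504.0, -158.0])]
top blue [ 617. -142.]
top blue [ 624. -225.]
top purple [375. -78.]
top purple [ 375. -202.]
```

Emit:
play_rows(
  turn=[
    [0,0,0],
    [0,0,0],
    [0,0,0],
    [0,0,0],
    [0,0,0],
    [0,0,0],
    [0,0,0],
    [0,0,0],
    [0,0,0],
    [0,0,0],
    [0,0,0],
    [0,0,0],
    [0,0,0],
    [0,0,0],
    [0,0,0],
    [0,0,0],
  ],
  slide=[
    [0.1,0.1,1],
    [0.1,0.1,3],
    [0.1,0.1,5],
    [0.1,0.1,7],
    [0.1,0.1,9],
    [0.1,0.1,10.5],
    [0.1,0.1,11.4],
    [0.1,0.1,11.8],
    [0.1,0.1,11.8],
    [0.1,0.1,11.8],
    [0.1,0.1,11.8],
    [0.1,0.1,11.8],
    [0.1,0.1,11.8],
    [0.1,0.1,11.8],
    [0.1,0.1,11.8],
    [0.1,0.1,11.8],
  ],
  hand=[1,1,1,1,1,1,1,1,1,0,0,0,0,0,0,0],
  squeeze=25,
)

```text
time_s: 4.05
tool_pos: [0.5148, -0.0954, 0.0324]
orientation: [[0.183, 0.983, -0.0], [0.983, -0.183, 0.0], [0.0, -0.0, -1.0]]
contact_force: [0.3, -0.2, 0.5]
grip_width: 0.442
```

Run:
```python
from h import *
go(488,89,130,75.5)
```

```text
pos [514.8 -95.4  32.4] yaw 79.46 slide [17.63 -6.01 -9.75] wz 0.069 t 4.05 F [ 0.3 -0.2  0.5] w 0.442 tilt [ 0. -0. -1.]
```

Opening 0.442 × 94 mm ≈ 42 mm, so the pot is held. Lift and carry next.

Emit:
play_rows(
  turn=[
    [0,0,0],
    [0,0,0],
    [0,0,0],
    [0,0,0],
    [0,0,0],
    [0,0,0],
    [0,0,0],
    [0,0,0.01],
    [0,0,0.02],
    [0,0,0.03],
    [0,0,0.04],
    [0,0,0.05],
    [0,0,0.06],
    [0,0,0.07],
    [0,0,0.07],
    [0,0,0.07],
    [0,0,0.07],
    [0,0,0.07],
    [0,0,0.07],
    [0,0,0.07],
  ],
  slide=[
    [0,0,-0.5],
    [0,0,-1.5],
    [0,0,-3.5],
    [0,0,-5.5],
    [0,0,-7.5],
    [0,0,-9],
    [0,0,-9.8],
    [0.7,-0.2,-9.8],
    [2,-0.7,-9.8],
    [4,-1.4,-9.8],
    [6,-2,-9.8],
    [8,-2.7,-9.8],
    [10,-3.4,-9.8],
    [12,-4.1,-9.8],
    [14,-4.8,-9.8],
    [16,-5.5,-9.8],
    [17,-5.8,-9.8],
    [17.6,-6,-9.8],
    [17.6,-6,-9.8],
    [17.6,-6,-9.8],
  ],
  hand=[0,0,0,0,0,0,0,0,0,0,0,0,0,0,0,0,0,0,0,0],
)

```text
time_s: 6.05
tool_pos: [0.4881, 0.0879, 0.1303]
orientation: [[0.252, 0.968, -0.0], [0.968, -0.252, -0.0], [-0.0, -0.0, -1.0]]
contact_force: [-0.9, 0.0, -2.3]
grip_width: 0.443
```

Run:
```python
from h import *
for n in ("wrist","scene"):
    d=env.get_image(n)
    im=d["img"] if n=="wrist" else cv2.resize(d["img"][110:270,240:460],None,fx=3.5,fy=3.5)
    cv2.imwrite(f"pics/{n}2.png",im[:,:,::-1])
go(488,89,24,75.5)
```

```text
pos [488.1  87.8 130.3] yaw 75.38 slide [ 0.12 -0.04 10.63] wz -0.002 t 6.15 F [ 0.2  0.1 -1.9] w 0.444 tilt [-2.e-04 -2.e-04 -1.e+00]
```

View pics/wrist2.png

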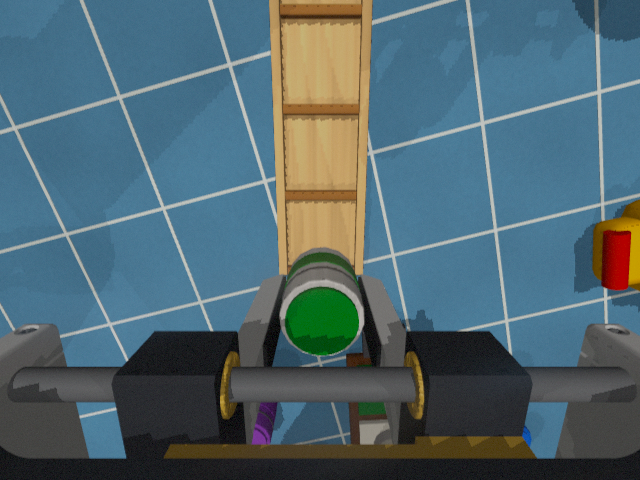

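View pics/scene2.png

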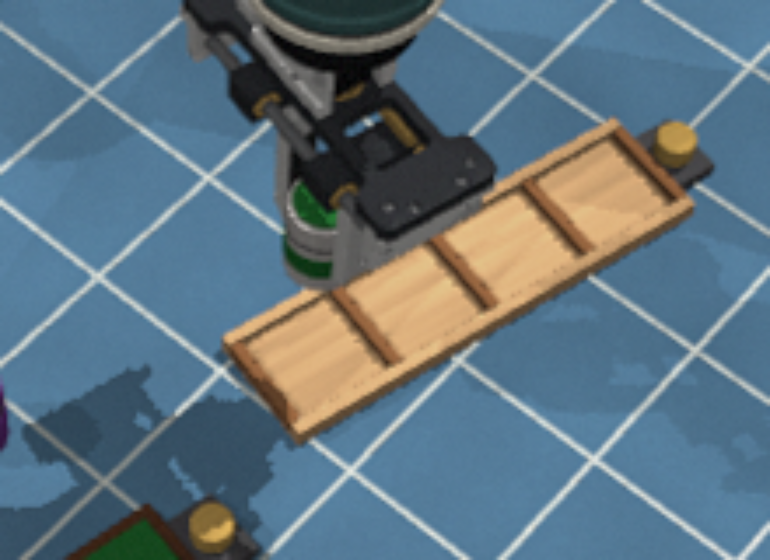

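The wrist view shows the tray dividers at about (321,194), (320,108) and (322,10). I'll use these to check the tray pose.

Run:
```python
from h import *
d=env.get_image("wrist")
for uv,y in(((321,193.5),-72),((320,108),0),((320,9),72)):
    X=onz(d,uv,.014)[0]*1000; u=np.array([np.cos(np.radians(75.5)),np.sin(np.radians(75.5))]); print(X.round(1)[:2],"model",(np.array([515,193.5])+y*u).round(1))
for a,b in(((279,240),(363,240)),((275,100),(368,100))):
    A=onz(d,a,.014)[0]*1000;B=onz(d,b,.014)[0]*1000
    m=((A+B)/2)[:2]; q=m-np.array([515,193.5]); n=np.array([u[1],-u[0]]); print("width",np.linalg.norm(A-B).round(1),"lateral off",round(q@n,1),"along",round(q@u,1))
```

```text
[497.5 127.6] model [497.  123.8]
[514.7 196.6] model [515.  193.5]
[532.8 265.7] model [533.  263.2]
width 77.8 lateral off -0.5 along -111.2
width 77.0 lateral off 0.2 along 9.0
```

Emit:
play_rows(
  turn=[
    [0,0,0],
    [0,0,0],
    [0,0,0],
    [0,0,0],
    [0,0,0],
    [0,0,0],
    [0,0,0],
    [0,0,0],
    [0,0,0],
    [0,0,0],
    [0,0,0],
  ],
  slide=[
    [0.3,0,0.5],
    [0.3,0,2],
    [0.3,0,4],
    [0.3,0,6],
    [0.3,0,8],
    [0.3,0,9.2],
    [0.3,0,9.9],
    [0.3,0,10.3],
    [0.3,0,10.5],
    [0.3,0,10.6],
    [0.3,0,10.6],
  ],
  hand=[0,0,0,0,0,0,0,0,0,0,0],
)

```text
time_s: 7.3
tool_pos: [0.489, 0.0916, 0.0248]
orientation: [[0.251, 0.968, 0.001], [0.968, -0.251, 0.0], [0.0, 0.001, -1.0]]
contact_force: [-0.5, 0.1, -1.2]
grip_width: 0.442
```

Run:
```python
from h import *
go(502,-160,130,79.4)
```

```text
pos [489.   91.6  24.8] yaw 75.45 slide [-24.02   7.58 -10.52] wz -0.069 t 7.3 F [-0.5  0.1 -1.2] w 0.442 tilt [ 2.e-04  6.e-04 -1.e+00]
```

Emit:
play_rows(
  turn=[
    [0,0,0],
    [0,0,0],
    [0,0,0],
    [0,0,0],
    [0,0,0],
    [0,0,0],
    [0,0,0],
    [0,0,0],
    [0,0,0],
    [0,0,0],
    [0,0,0],
    [0,0,0],
    [0,0,0],
  ],
  slide=[
    [0,0,0.04],
    [0,0,0.04],
    [0,0,0.04],
    [0,0,0.04],
    [0,0,0.04],
    [0,0,0.04],
    [0,0,-0.5],
    [0,0,-2],
    [0,0,-4],
    [0,0,-6],
    [0,0,-8],
    [0,0,-9.5],
    [0,0,-10.5],
  ],
  hand=[0,0.5,0.65,0.8,0.8,0.8,0.8,0.8,0.8,0.8,0.8,0.8,0.8],
)

```text
time_s: 8.6
tool_pos: [0.4891, 0.0916, 0.1309]
orientation: [[0.251, 0.968, 0.001], [0.968, -0.251, 0.0], [0.0, 0.001, -1.0]]
contact_force: [-0.1, 0.4, -0.7]
grip_width: 0.801
```

Run:
```python
from h import *
go(502,-160,130,79.4)
```

```text
pos [489.1  91.6 130.9] yaw 75.45 slide [-24.03   7.57   0.09] wz -0.069 t 8.6 F [-0.1  0.4 -0.7] w 0.801 tilt [ 5.0e-04  1.2e-03 -1.0e+00]
```

Emit:
play_rows(
  turn=[
    [0,0,-0.01],
    [0,0,-0.02],
    [0,0,-0.03],
    [0,0,-0.04],
    [0,0,-0.05],
    [0,0,-0.06],
    [0,0,-0.07],
    [0,0,-0.07],
    [0,0,-0.07],
    [0,0,-0.07],
    [0,0,-0.07],
    [0,0,-0.07],
  ],
  slide=[
    [-1,0.3,-1],
    [-3.5,1.1,-2],
    [-6.5,2.1,-2],
    [-9.5,3,-2],
    [-12.5,4,-2],
    [-15.5,4.9,-2],
    [-18.5,5.8,-2],
    [-21,6.6,-2],
    [-23,7.3,-2],
    [-24,7.6,-2],
    [-24,7.6,-2],
    [-24,7.6,-2],
  ],
  hand=[0.9,0.9,0.9,0.9,0.9,0.9,0.9,0.9,0.9,0.9,0.9,0.9],
)

```text
time_s: 9.8
tool_pos: [0.502, -0.1588, 0.1494]
orientation: [[0.182, 0.983, -0.0], [0.983, -0.182, 0.001], [0.0, -0.0, -1.0]]
contact_force: [0.8, 0.1, -1.5]
grip_width: 0.901
```

Run:
```python
from h import *
d=env.get_image("wrist");cv2.imwrite("pics/w3.png",d["img"][:,:,::-1])
S=env.get_image("scene");cv2.imwrite("pics/s3.png",cv2.resize(S["img"][110:270,240:460],None,fx=3.5,fy=3.5)[:,:,::-1])
go(502,-160,32,79.4)
# lid white disc: bright blob near centre
g=mask(d["img"],(0,0,165),(180,40,255)); 
for b in blobs(g,300):
    if 250<b[0][0]<390 and b[0][1]>180: print(b,(onz(d,b[0],.072)[0]*1000).round(1)[:2])
for b in blobs(mask(S["img"],(55,120,30),(75,255,255)),40): print("scene green",b,(onz(S,b[0],.064)[0]*1000).round(1))
```

```text
pos [ 502.1 -158.5  149.5] yaw 79.55 slide [-1.500e-01  1.000e-02  1.175e+01] wz 0.003 t 9.9 F [0.6 0.  0.4] w 0.9 tilt [ 3.e-04 -1.e-04 -1.e+00]
([374.7, 223.5], 533, [360, 166, 50, 127]) [ 547.1 -144.5]
([317.6, 239.4], 3212, [288, 207, 62, 67]) [ 500.1 -149.1]
scene green ([331.6, 197.3], 188, [324, 190, 16, 15]) [488.5  90.4  64. ]
scene green ([330.7, 213.8], 59, [322, 210, 19, 7]) [512.1  59.9  64. ]
scene green ([280.8, 280.2], 616, [265, 264, 34, 33]) [ 537.  -110.3   64. ]
```

View pics/w3.png

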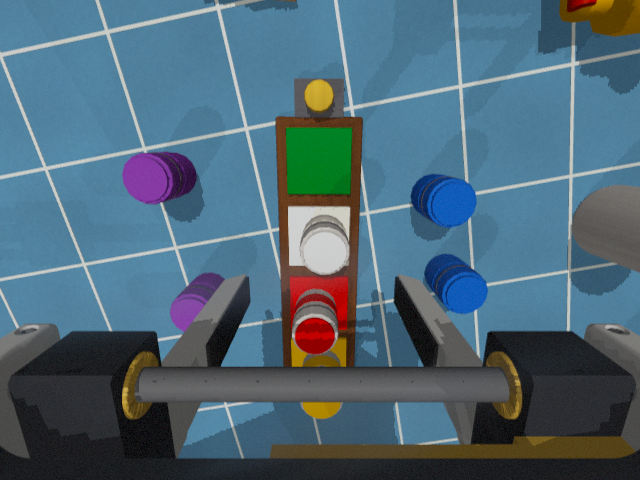

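View pics/s3.png

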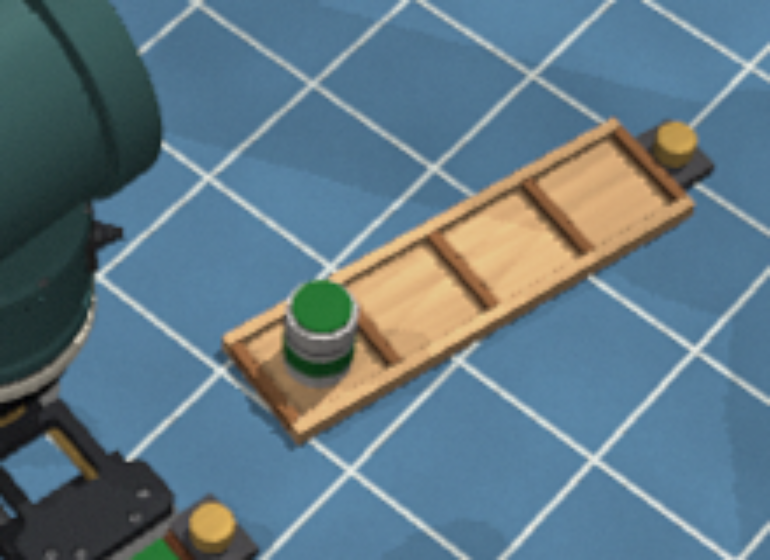

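Green stands upright in the farthest bay. The white lid at (325,248) is centred under the gripper, at about (503,-158).

Emit:
play_rows(
  turn=[
    [0,0,0],
    [0,0,0],
    [0,0,0],
    [0,0,0],
    [0,0,0],
    [0,0,0],
    [0,0,0],
    [0,0,0],
    [0,0,0],
    [0,0,0],
    [0,0,0],
    [0,0,0],
    [0,0,0],
    [0,0,0],
    [0,0,0],
    [0,0,0],
  ],
  slide=[
    [0,0.1,1],
    [0,0.1,3],
    [0,0.1,5],
    [0,0.1,7],
    [0,0.1,9],
    [0,0.1,10.5],
    [0,0.1,11.4],
    [0,0.1,11.8],
    [0,0.1,11.8],
    [0,0.1,11.8],
    [0,0.1,11.8],
    [0,0.1,11.8],
    [0,0.1,11.8],
    [0,0.1,11.8],
    [0,0.1,11.8],
    [0,0.1,11.8],
  ],
  hand=[0.9,0.9,0.9,0.9,0.9,0.9,0.9,0.9,0.9,0,0,0,0,0,0,0],
)

```text
time_s: 11.5
tool_pos: [0.5031, -0.16, 0.0315]
orientation: [[0.183, 0.983, 0.0], [0.983, -0.183, -0.0], [0.0, 0.0, -1.0]]
contact_force: [-0.5, 1.3, 1.8]
grip_width: 0.443
```

Run:
```python
from h import *
go(506.5,160.5,132,75.5)
```

```text
pos [ 503.1 -160.    31.5] yaw 79.46 slide [ 31.58  -5.53 -10.05] wz 0.069 t 11.5 F [-0.5  1.3  1.8] w 0.443 tilt [ 0.e+00  2.e-04 -1.e+00]
```

Emit:
play_rows(
  turn=[
    [0,0,0],
    [0,0,0],
    [0,0,0],
    [0,0,0],
    [0,0,0],
    [0,0,0],
    [0,0,0.01],
    [0,0,0.02],
    [0,0,0.03],
    [0,0,0.04],
    [0,0,0.05],
    [0,0,0.06],
    [0,0,0.07],
    [0,0,0.07],
    [0,0,0.07],
    [0,0,0.07],
    [0,0,0.07],
    [0,0,0.07],
    [0,0,0.07],
    [0,0,0.07],
  ],
  slide=[
    [0,0,-0.5],
    [0,0,-1.5],
    [0,0,-3.5],
    [0,0,-5.5],
    [0,0,-7.5],
    [0.5,-0.1,-9.2],
    [2,-0.4,-10],
    [4.5,-0.8,-10],
    [7.2,-1.3,-10],
    [10,-1.8,-10],
    [13,-2.3,-10],
    [16,-2.8,-10],
    [19,-3.3,-10],
    [22,-3.9,-10],
    [25,-4.4,-10],
    [27.7,-4.9,-10],
    [29.8,-5.2,-10],
    [31.1,-5.4,-10],
    [31.6,-5.5,-10],
    [31.6,-5.5,-10],
  ],
  hand=[0,0,0,0,0,0,0,0,0,0,0,0,0,0,0,0,0,0,0,0],
)

```text
time_s: 13.5
tool_pos: [0.5067, 0.1606, 0.1316]
orientation: [[0.251, 0.968, -0.0], [0.968, -0.251, -0.0], [-0.0, -0.0, -1.0]]
contact_force: [0.2, -0.5, -1.5]
grip_width: 0.442
```

Run:
```python
from h import *
go(506.5,160.5,23.5,75.5)
d=env.get_image("wrist");cv2.imwrite("pics/w4.png",d["img"][:,:,::-1])
```

```text
pos [506.7 160.6 131.6] yaw 75.46 slide [-1.000e-02 -2.000e-02  1.081e+01] wz -0.001 t 13.5 F [ 0.2 -0.5 -1.5] w 0.442 tilt [-1.e-04 -1.e-04 -1.e+00]
```

View pics/w4.png

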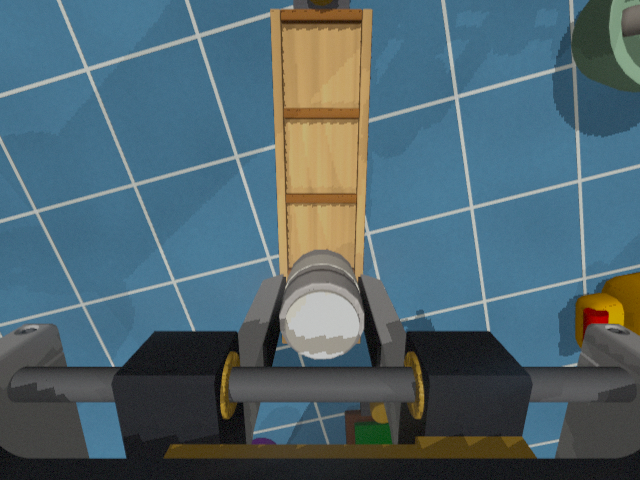

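White is held and aligned with the tray walls, with the next dividers at rows 198 and 113. Lower, release, lift.

Emit:
play_rows(
  turn=[
    [0,0,0],
    [0,0,0],
    [0,0,0],
    [0,0,0],
    [0,0,0],
    [0,0,0],
    [0,0,0],
    [0,0,0],
    [0,0,0],
    [0,0,0],
    [0,0,0],
    [0,0,0],
    [0,0,0],
    [0,0,0],
    [0,0,0],
  ],
  slide=[
    [0,0,0.5],
    [0,0,2],
    [0,0,4],
    [0,0,6],
    [0,0,8],
    [0,0,9.3],
    [0,0,10.1],
    [0,0,10.5],
    [0,0,10.7],
    [0,0,10.8],
    [0,0,10.85],
    [0,0,10.85],
    [0,0,10.85],
    [0,0,10.85],
    [0,0,10.85],
  ],
  hand=[0,0,0,0,0,0,0,0,0,0,0,0,0.5,0.65,0.8],
)

```text
time_s: 15.05
tool_pos: [0.5069, 0.1607, 0.0231]
orientation: [[0.251, 0.968, 0.0], [0.968, -0.251, 0.0], [0.0, 0.0, -1.0]]
contact_force: [0.2, -0.1, 0.2]
grip_width: 0.633
```

Emit:
play_rows(
  turn=[
    [0,0,0],
    [0,0,0],
    [0,0,0],
    [0,0,0],
    [0,0,0],
    [0,0,0],
    [0,0,0],
    [0,0,0],
    [0,0,0],
    [0,0,0],
  ],
  slide=[
    [0,0,0],
    [0,0,0],
    [0,0,-0.5],
    [0,0,-2],
    [0,0,-4],
    [0,0,-6],
    [0,0,-8],
    [0,0,-10],
    [0,0,-11.5],
    [0,0,-12.6],
  ],
  hand=[0.8,0.8,0.8,0.8,0.8,0.8,0.8,0.8,0.8,0.8],
)

```text
time_s: 16.05
tool_pos: [0.507, 0.1608, 0.1507]
orientation: [[0.251, 0.968, 0.001], [0.968, -0.251, 0.0], [0.001, 0.001, -1.0]]
contact_force: [-0.2, -0.1, -0.3]
grip_width: 0.801
```

Run:
```python
from h import *
go(480.5,-236,150,79.4)
```

```text
pos [507.  160.8 150.7] yaw 75.45 slide [-39.07   7.4    0.05] wz -0.069 t 16.05 F [-0.2 -0.1 -0.3] w 0.801 tilt [ 6.0e-04  1.2e-03 -1.0e+00]
```

Emit:
play_rows(
  turn=[
    [0,0,-0.01],
    [0,0,-0.02],
    [0,0,-0.03],
    [0,0,-0.04],
    [0,0,-0.05],
    [0,0,-0.06],
    [0,0,-0.07],
    [0,0,-0.07],
    [0,0,-0.07],
    [0,0,-0.07],
    [0,0,-0.07],
    [0,0,-0.07],
    [0,0,-0.07],
    [0,0,-0.07],
    [0,0,-0.07],
    [0,0,-0.07],
  ],
  slide=[
    [-1,0.2,0],
    [-3.5,0.7,0],
    [-6.5,1.2,0],
    [-10,1.9,0],
    [-13.5,2.6,0],
    [-17,3.2,0],
    [-20.5,3.9,0],
    [-24,4.5,0],
    [-27.5,5.2,0],
    [-31,5.9,0],
    [-34,6.4,0],
    [-36.5,6.9,0],
    [-38.2,7.2,0],
    [-39.1,7.4,0],
    [-39.1,7.4,0],
    [-39.1,7.4,0],
  ],
  hand=[0.9,0.9,0.9,0.9,0.9,0.9,0.9,0.9,0.9,0.9,0.9,0.9,0.9,0.9,0.9,0.9],
)

```text
time_s: 17.65
tool_pos: [0.48, -0.2356, 0.1486]
orientation: [[0.182, 0.983, -0.0], [0.983, -0.182, 0.001], [0.0, -0.001, -1.0]]
contact_force: [0.5, 0.8, -0.3]
grip_width: 0.906
```

Run:
```python
from h import *
d=env.get_image("wrist");cv2.imwrite("pics/w5.png",d["img"][:,:,::-1])
S=env.get_image("scene");cv2.imwrite("pics/s5.png",cv2.resize(S["img"][110:270,240:460],None,fx=3.5,fy=3.5)[:,:,::-1])
go(480.5,-236,31.5,79.4)
for b in blobs(mask(d["img"],(0,180,90),(6,255,255)),300): print(b,(onz(d,b[0],.072)[0]*1000).round(1)[:2])
```

```text
pos [ 480.3 -235.3  148.9] yaw 79.54 slide [-0.07  0.04 11.73] wz 0.002 t 17.75 F [ 0.3 -0.6  0.1] w 0.898 tilt [ 3.e-04 -2.e-04 -1.e+00]
([328.9, 217.3], 1838, [295, 198, 64, 61]) [ 490.2 -209.6]
([323.3, 249.1], 1372, [302, 229, 43, 41]) [ 481.2 -234.5]
```

View pics/w5.png

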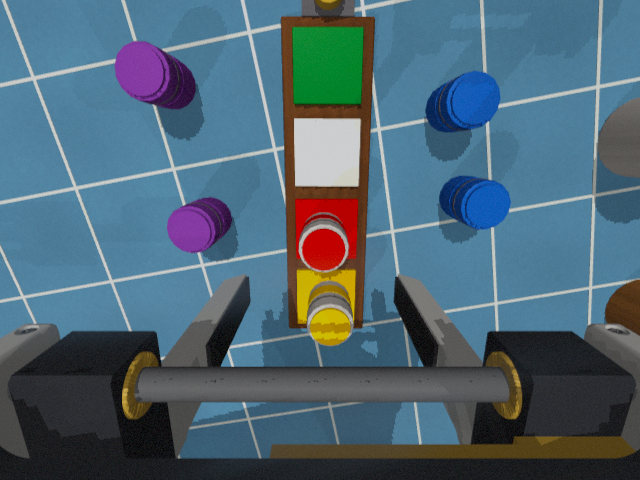

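View pics/s5.png

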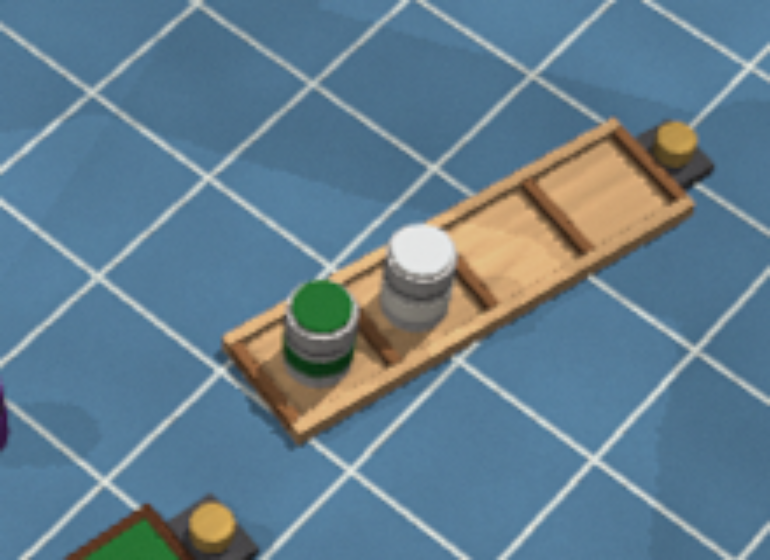

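Green and white stand upright in their bays. The red lid is at (323,249), which maps to (481,-234.5), under the gripper.

Emit:
play_rows(
  turn=[
    [0,0,0],
    [0,0,0],
    [0,0,0],
    [0,0,0],
    [0,0,0],
    [0,0,0],
    [0,0,0],
    [0,0,0],
    [0,0,0],
    [0,0,0],
    [0,0,0],
    [0,0,0],
    [0,0,0],
    [0,0,0],
    [0,0,0],
    [0,0,0],
  ],
  slide=[
    [0,0.1,1],
    [0,0.1,3],
    [0,0.1,5],
    [0,0.1,7],
    [0,0.1,9],
    [0,0.1,10.5],
    [0,0.1,11.4],
    [0,0.1,11.8],
    [0,0.1,11.8],
    [0,0.1,11.8],
    [0,0.1,11.8],
    [0,0.1,11.8],
    [0,0.1,11.8],
    [0,0.1,11.8],
    [0,0.1,11.8],
    [0,0.1,11.8],
  ],
  hand=[0.9,0.9,0.9,0.9,0.9,0.9,0.9,0.9,0.9,0,0,0,0,0,0,0],
)

```text
time_s: 19.35
tool_pos: [0.4812, -0.2365, 0.031]
orientation: [[0.183, 0.983, 0.0], [0.983, -0.183, 0.0], [0.0, 0.0, -1.0]]
contact_force: [0.0, 0.3, 2.3]
grip_width: 0.444
```

Run:
```python
from h import *
go(524.5,230,132,75.5)
```

```text
pos [ 481.2 -236.5   31. ] yaw 79.46 slide [ 46.66  -4.27 -10.1 ] wz 0.069 t 19.35 F [0.  0.3 2.3] w 0.444 tilt [ 0.  0. -1.]
```

Emit:
play_rows(
  turn=[
    [0,0,0],
    [0,0,0],
    [0,0,0],
    [0,0,0],
    [0,0,0],
    [0,0,0],
    [0,0,0.01],
    [0,0,0.02],
    [0,0,0.03],
    [0,0,0.04],
    [0,0,0.05],
    [0,0,0.06],
    [0,0,0.07],
    [0,0,0.07],
    [0,0,0.07],
    [0,0,0.07],
    [0,0,0.07],
    [0,0,0.07],
  ],
  slide=[
    [0,0,-0.5],
    [0,0,-1.5],
    [0,0,-3.5],
    [0,0,-5.5],
    [0,0,-7.5],
    [0.5,0,-9.2],
    [2,-0.2,-10.1],
    [4.5,-0.4,-10.1],
    [7.5,-0.7,-10.1],
    [11,-1,-10.1],
    [14.5,-1.3,-10.1],
    [18,-1.6,-10.1],
    [21.5,-2,-10.1],
    [25,-2.3,-10.1],
    [28.5,-2.6,-10.1],
    [32,-2.9,-10.1],
    [35.5,-3.2,-10.1],
    [38.5,-3.5,-10.1],
  ],
  hand=[0,0,0,0,0,0,0,0,0,0,0,0,0,0,0,0,0,0],
)

```text
time_s: 21.15
tool_pos: [0.5171, 0.1503, 0.1328]
orientation: [[0.251, 0.968, 0.001], [0.968, -0.251, 0.0], [0.0, 0.0, -1.0]]
contact_force: [-0.8, -0.5, -0.9]
grip_width: 0.443
```

Run:
```python
from h import *
go(524.5,230,132,75.5)
```

```text
pos [517.1 150.3 132.8] yaw 75.49 slide [ 7.9  -1.28  0.08] wz -0.0 t 21.15 F [-0.8 -0.5 -0.9] w 0.443 tilt [ 3.e-04  5.e-04 -1.e+00]
```

Emit:
play_rows(
  turn=[
    [0,0,0],
    [0,0,0],
    [0,0,0],
    [0,0,0],
    [0,0,0],
    [0,0,0],
  ],
  slide=[
    [2.5,-0.4,0],
    [4.8,-0.8,0],
    [6.7,-1.1,0],
    [7.7,-1.2,0],
    [8,-1.3,0],
    [8,-1.3,0],
  ],
  hand=[0,0,0,0,0,0],
)

```text
time_s: 21.75
tool_pos: [0.5246, 0.2287, 0.1321]
orientation: [[0.251, 0.968, -0.0], [0.968, -0.251, -0.0], [-0.0, -0.0, -1.0]]
contact_force: [-0.5, 0.0, -1.9]
grip_width: 0.442
```

Run:
```python
from h import *
go(524.5,230,23,75.5)
d=env.get_image("wrist");cv2.imwrite("pics/w6.png",d["img"][:,:,::-1])
```

```text
pos [524.6 228.7 132.1] yaw 75.44 slide [ 0.13 -0.04 10.91] wz -0.001 t 21.75 F [-0.5  0.  -1.9] w 0.442 tilt [-2.e-04 -1.e-04 -1.e+00]
```

View pics/w6.png

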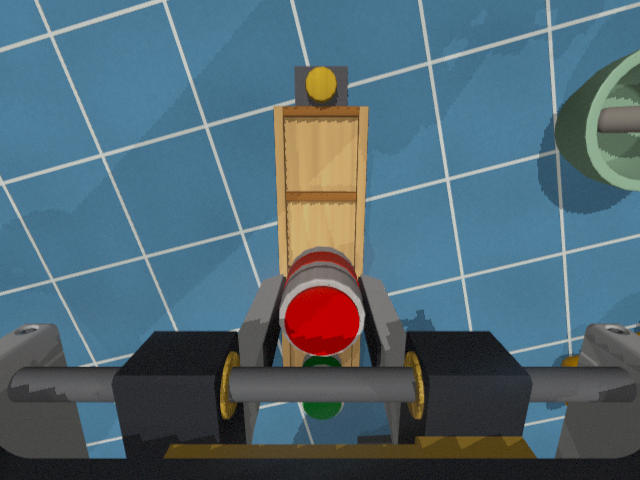

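Red is aligned over the third bay, with the divider ahead at row 196. Lower and release.

Emit:
play_rows(
  turn=[
    [0,0,0],
    [0,0,0],
    [0,0,0],
    [0,0,0],
    [0,0,0],
    [0,0,0],
    [0,0,0],
    [0,0,0],
    [0,0,0],
    [0,0,0],
    [0,0,0],
    [0,0,0],
    [0,0,0],
    [0,0,0],
    [0,0,0],
  ],
  slide=[
    [0.1,0,0.5],
    [0.1,0,2],
    [0.1,0,4],
    [0.1,0,6],
    [0.1,0,8],
    [0.1,0,9.3],
    [0.1,0,10.1],
    [0.1,0,10.6],
    [0.1,0,10.8],
    [0.1,0,10.9],
    [0.1,0,10.95],
    [0.1,0,10.95],
    [0.1,0,10.95],
    [0.1,0,10.95],
    [0.1,0,10.95],
  ],
  hand=[0,0,0,0,0,0,0,0,0,0,0,0,0.5,0.65,0.8],
)

```text
time_s: 23.3
tool_pos: [0.525, 0.23, 0.0225]
orientation: [[0.251, 0.968, 0.0], [0.968, -0.251, 0.0], [0.0, 0.0, -1.0]]
contact_force: [0.5, 0.2, -0.5]
grip_width: 0.634
```

Emit:
play_rows(
  turn=[
    [0,0,0],
    [0,0,0],
    [0,0,0],
    [0,0,0],
    [0,0,0],
    [0,0,0],
    [0,0,0],
    [0,0,0],
    [0,0,0],
    [0,0,0],
  ],
  slide=[
    [0,0,0],
    [0,0,0],
    [0,0,-0.5],
    [0,0,-2],
    [0,0,-4],
    [0,0,-6],
    [0,0,-8],
    [0,0,-10],
    [0,0,-11.5],
    [0,0,-12.6],
  ],
  hand=[0.8,0.8,0.8,0.8,0.8,0.8,0.8,0.8,0.8,0.8],
)

```text
time_s: 24.3
tool_pos: [0.5252, 0.2302, 0.1502]
orientation: [[0.251, 0.968, 0.001], [0.968, -0.251, 0.0], [0.001, 0.001, -1.0]]
contact_force: [0.4, -0.7, -0.2]
grip_width: 0.8
```

Run:
```python
from h import *
go(474,-305.5,150,79.4)
```

```text
pos [525.2 230.2 150.2] yaw 75.45 slide [-5.314e+01  8.500e+00 -1.000e-02] wz -0.069 t 24.3 F [ 0.4 -0.7 -0.2] w 0.8 tilt [ 8.0e-04  1.1e-03 -1.0e+00]
```

Emit:
play_rows(
  turn=[
    [0,0,-0.01],
    [0,0,-0.02],
    [0,0,-0.03],
    [0,0,-0.04],
    [0,0,-0.05],
    [0,0,-0.06],
    [0,0,-0.07],
    [0,0,-0.07],
    [0,0,-0.07],
    [0,0,-0.07],
    [0,0,-0.07],
    [0,0,-0.07],
    [0,0,-0.07],
    [0,0,-0.07],
    [0,0,-0.07],
    [0,0,-0.07],
    [0,0,-0.07],
    [0,0,-0.07],
    [0,0,-0.07],
    [0,0,-0.07],
  ],
  slide=[
    [-1,0.2,0],
    [-3.5,0.6,0],
    [-7,1.1,0],
    [-10.5,1.7,0],
    [-14,2.2,0],
    [-17.5,2.8,0],
    [-21,3.4,0],
    [-24.5,3.9,0],
    [-28,4.5,0],
    [-31.5,5,0],
    [-35,5.6,0],
    [-38.5,6.2,0],
    [-42,6.7,0],
    [-45.5,7.3,0],
    [-48.5,7.8,0],
    [-51,8.2,0],
    [-52.6,8.4,0],
    [-53.1,8.5,0],
    [-53.1,8.5,0],
    [-53.1,8.5,0],
  ],
  hand=[0.9,0.9,0.9,0.9,0.9,0.9,0.9,0.9,0.9,0.9,0.9,0.9,0.9,0.9,0.9,0.9,0.9,0.9,0.9,0.9],
)

```text
time_s: 26.3
tool_pos: [0.474, -0.304, 0.1483]
orientation: [[0.182, 0.983, -0.0], [0.983, -0.182, 0.001], [0.001, -0.0, -1.0]]
contact_force: [0.2, 0.7, -0.0]
grip_width: 0.9
```

Run:
```python
from h import *
d=env.get_image("wrist");cv2.imwrite("pics/w7.png",d["img"][:,:,::-1])
S=env.get_image("scene");cv2.imwrite("pics/s7.png",cv2.resize(S["img"][110:270,240:460],None,fx=3.5,fy=3.5)[:,:,::-1])
go(474,-305.5,31.5,79.4)
for b in blobs(mask(d["img"],(20,150,120),(27,255,255)),300): print(b,(onz(d,b[0],.072)[0]*1000).round(1)[:2])
```

```text
pos [ 474.1 -304.1  148.5] yaw 79.55 slide [-1.40e-01  1.00e-02  1.17e+01] wz 0.003 t 26.4 F [-0.2 -0.1 -0.3] w 0.902 tilt [ 2.e-04  0.e+00 -1.e+00]
([315.7, 221.2], 1887, [288, 202, 63, 61]) [ 473.4 -279.1]
([322.3, 250.8], 1380, [301, 231, 43, 41]) [ 474.2 -304.1]
```

View pics/w7.png

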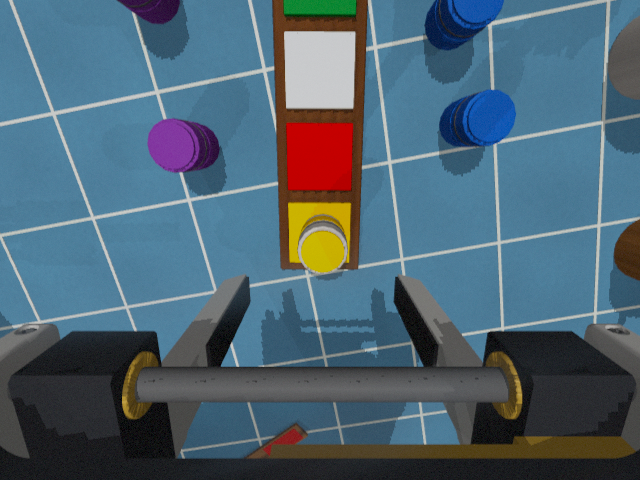

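View pics/s7.png

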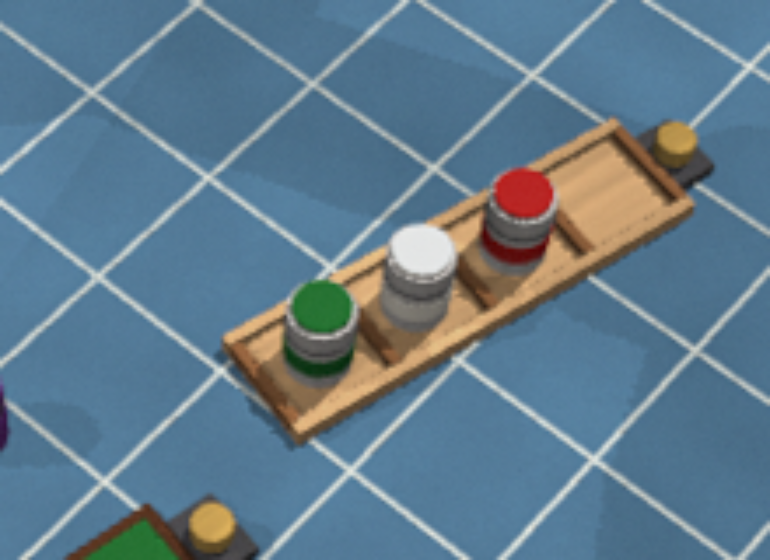

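Three pots are placed upright in order. The yellow lid is at (322,251), which maps to (474,-304), under the gripper.

Emit:
play_rows(
  turn=[
    [0,0,0],
    [0,0,0],
    [0,0,0],
    [0,0,0],
    [0,0,0],
    [0,0,0],
    [0,0,0],
    [0,0,0],
    [0,0,0],
    [0,0,0],
    [0,0,0],
    [0,0,0],
    [0,0,0],
    [0,0,0],
    [0,0,0],
    [0,0,0],
  ],
  slide=[
    [0,0,1],
    [0,0,3],
    [0,0,5],
    [0,0,7],
    [0,0,9],
    [0,0,10.5],
    [0,0,11.4],
    [0,0,11.8],
    [0,0,11.8],
    [0,0,11.8],
    [0,0,11.8],
    [0,0,11.8],
    [0,0,11.8],
    [0,0,11.8],
    [0,0,11.8],
    [0,0,11.8],
  ],
  hand=[0.9,0.9,0.9,0.9,0.9,0.9,0.9,0.9,0.9,0,0,0,0,0,0,0],
)

```text
time_s: 28.0
tool_pos: [0.4738, -0.3053, 0.0305]
orientation: [[0.183, 0.983, 0.0], [0.983, -0.183, -0.0], [-0.0, 0.0, -1.0]]
contact_force: [0.4, -0.3, 1.2]
grip_width: 0.442
```

Run:
```python
from h import *
go(542.5,299.5,132,75.5)
```

```text
pos [ 473.8 -305.3   30.5] yaw 79.46 slide [ 60.72  -4.31 -10.15] wz 0.069 t 28.0 F [ 0.4 -0.3  1.2] w 0.442 tilt [-0.  0. -1.]
```

Emit:
play_rows(
  turn=[
    [0,0,0],
    [0,0,0],
    [0,0,0],
    [0,0,0],
    [0,0,0],
    [0,0,0],
    [0,0,0.01],
    [0,0,0.02],
    [0,0,0.03],
    [0,0,0.04],
    [0,0,0.05],
    [0,0,0.06],
    [0,0,0.07],
    [0,0,0.07],
    [0,0,0.07],
    [0,0,0.07],
    [0,0,0.07],
    [0,0,0.07],
  ],
  slide=[
    [0,0,-0.5],
    [0,0,-1.5],
    [0,0,-3.5],
    [0,0,-5.5],
    [0,0,-7.5],
    [0.5,0,-9.2],
    [2,-0.1,-10.2],
    [4.5,-0.3,-10.2],
    [7.5,-0.5,-10.2],
    [11,-0.8,-10.2],
    [14.5,-1,-10.2],
    [18,-1.3,-10.2],
    [21.5,-1.5,-10.2],
    [25,-1.8,-10.2],
    [28.5,-2,-10.2],
    [31,-2.2,-10.2],
    [32.5,-2.3,-10.2],
    [33,-2.3,-10.2],
  ],
  hand=[0,0,0,0,0,0,0,0,0,0,0,0,0,0,0,0,0,0],
)

```text
time_s: 29.8
tool_pos: [0.5111, 0.0259, 0.1326]
orientation: [[0.249, 0.969, -0.0], [0.969, -0.249, 0.001], [0.0, -0.0, -1.0]]
contact_force: [-0.2, -0.2, -1.4]
grip_width: 0.443
```

Run:
```python
from h import *
go(542.5,299.5,132,75.5)
```

```text
pos [511.1  25.9 132.6] yaw 75.6 slide [27.28 -3.76  0.08] wz 0.002 t 29.8 F [-0.2 -0.2 -1.4] w 0.443 tilt [ 5.e-04 -3.e-04 -1.e+00]
```

Emit:
play_rows(
  turn=[
    [0,0,0],
    [0,0,0],
    [0,0,0],
    [0,0,0],
    [0,0,0],
    [0,0,0],
    [0,0,0],
    [0,0,0],
    [0,0,0],
    [0,0,0],
    [0,0,0],
    [0,0,0],
    [0,0,0],
  ],
  slide=[
    [1,-0.1,0],
    [3.5,-0.5,0],
    [6.5,-0.9,0],
    [10,-1.4,0],
    [13.5,-1.9,0],
    [17,-2.4,0],
    [20,-2.8,0],
    [23,-3.2,0],
    [25.3,-3.5,0],
    [26.7,-3.7,0],
    [27.3,-3.8,0],
    [27.3,-3.8,0],
    [27.3,-3.8,0],
  ],
  hand=[0,0,0,0,0,0,0,0,0,0,0,0,0],
)

```text
time_s: 31.1
tool_pos: [0.5436, 0.2958, 0.1324]
orientation: [[0.253, 0.968, -0.0], [0.968, -0.253, -0.001], [-0.001, 0.0, -1.0]]
contact_force: [-0.2, -0.7, -1.5]
grip_width: 0.447
```

Run:
```python
from h import *
go(542.5,299.5,22.5,75.5)
d=env.get_image("wrist");cv2.imwrite("pics/w8.png",d["img"][:,:,::-1])
```

```text
pos [543.6 295.8 132.4] yaw 75.37 slide [ 0.33 -0.2  10.99] wz -0.002 t 31.1 F [-0.2 -0.7 -1.5] w 0.447 tilt [-7.e-04  0.e+00 -1.e+00]
```

View pics/w8.png

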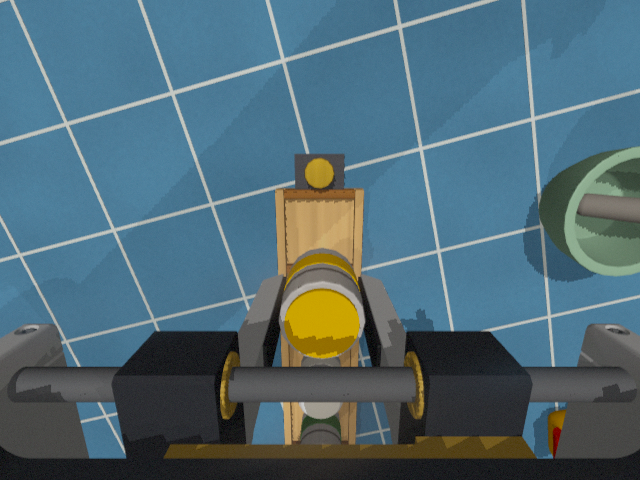

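Yellow is aligned over the bay nearest the knob. Lower, then check before release.

Emit:
play_rows(
  turn=[
    [0,0,0],
    [0,0,0],
    [0,0,0],
    [0,0,0],
    [0,0,0],
    [0,0,0],
    [0,0,0],
    [0,0,0],
    [0,0,0],
    [0,0,0],
    [0,0,0],
  ],
  slide=[
    [0.1,-0.1,0.5],
    [0.1,-0.1,2],
    [0.1,-0.1,4],
    [0.1,-0.1,6],
    [0.1,-0.1,8],
    [0.1,-0.1,9.3],
    [0.1,-0.1,10.1],
    [0.1,-0.1,10.6],
    [0.1,-0.1,10.8],
    [0.1,-0.1,10.9],
    [0.1,-0.1,10.9],
  ],
  hand=[0,0,0,0,0,0,0,0,0,0,0],
)

```text
time_s: 32.25
tool_pos: [0.5429, 0.2985, 0.0239]
orientation: [[0.251, 0.968, 0.001], [0.968, -0.251, 0.0], [0.001, 0.0, -1.0]]
contact_force: [0.4, -0.0, -1.9]
grip_width: 0.446
```

Run:
```python
from h import *
go(542.5,299.5,22.5,75.5)
```

```text
pos [542.9 298.5  23.9] yaw 75.45 slide [ 0.09 -0.06  0.14] wz -0.001 t 32.25 F [ 0.4 -0.  -1.9] w 0.446 tilt [ 5.e-04  5.e-04 -1.e+00]
```

Emit:
play_rows(
  turn=[
    [0,0,0],
    [0,0,0],
    [0,0,0],
    [0,0,0],
    [0,0,0],
    [0,0,0],
    [0,0,0],
    [0,0,0],
    [0,0,0],
    [0,0,0],
    [0,0,0],
    [0,0,0],
    [0,0,0],
    [0,0,0],
    [0,0,0],
  ],
  slide=[
    [0,0,0.08],
    [0,0,0.13],
    [0,0,0.13],
    [0,0,0.13],
    [0,0,0.13],
    [0,0,0.13],
    [0,0,0.13],
    [0,0,-0.5],
    [0,0,-2],
    [0,0,-4],
    [0,0,-6],
    [0,0,-8],
    [0,0,-10],
    [0,0,-12],
    [0,0,-13],
  ],
  hand=[0,0,0,0.5,0.65,0.8,0.8,0.8,0.8,0.8,0.8,0.8,0.8,0.8,0.8],
)

```text
time_s: 33.75
tool_pos: [0.5432, 0.2988, 0.1563]
orientation: [[0.251, 0.968, 0.003], [0.968, -0.251, 0.001], [0.002, 0.002, -1.0]]
contact_force: [0.3, -0.5, -0.2]
grip_width: 0.799
```

Emit:
play_rows(
  turn=[
    [0,0,0],
    [0,0,0],
    [0,0,0],
    [0,0,0],
    [0,0,0],
    [0,0,0],
    [0,0,0],
    [0,0,0],
    [0,0,0],
    [0,0,0],
  ],
  slide=[
    [-1,0.2,-1],
    [-4,0.5,-2],
    [-8,1,-4],
    [-12,1.5,-5],
    [-16,2,-5],
    [-20,2.5,-5],
    [-24,3,-5],
    [-27,3,-5],
    [-28,3,-5],
    [-28,3,-5],
  ],
  hand=[0.8,0.8,0.8,0.8,0.8,0.8,0.8,0.8,0.8,0.8],
)

```text
time_s: 34.75
tool_pos: [0.5009, 0.0184, 0.2035]
orientation: [[0.254, 0.967, -0.0], [0.967, -0.254, -0.0], [-0.0, -0.0, -1.0]]
contact_force: [0.3, 0.6, 0.9]
grip_width: 0.798
```

Run:
```python
from h import *
d=env.get_image("wrist");cv2.imwrite("pics/w9.png",d["img"][:,:,::-1])
S=env.get_image("scene");cv2.imwrite("pics/s9.png",cv2.resize(S["img"][110:270,240:460],None,fx=3.5,fy=3.5)[:,:,::-1])
T=env.get_image("top");cv2.imwrite("pics/t9.png",T["img"][:,:,::-1])
go(474,-305.5,150,79.4)
for c,lo,hi in (("red",(0,200,90),(5,255,255)),("yel",(20,150,120),(27,255,255)),("grn",(55,120,30),(75,255,255))):
  for b in blobs(mask(S["img"],lo,hi),100):
    if b[0][0]>300 and b[0][1]<230: print(c,b[0],(onz(S,b[0],.064)[0]*1000).round(1)[:2])
```

```text
pos [501.5  21.1 203.5] yaw 75.54 slide [-32.31   5.5    5.33] wz -0.067 t 34.9 F [-0.2 -0.1 -0.2] w 0.797 tilt [ 5.e-04 -1.e-04 -1.e+00]
red [389.3, 164.8] [524.8 230. ]
yel [415.6, 149.9] [542.1 296.9]
```

View pics/s9.png

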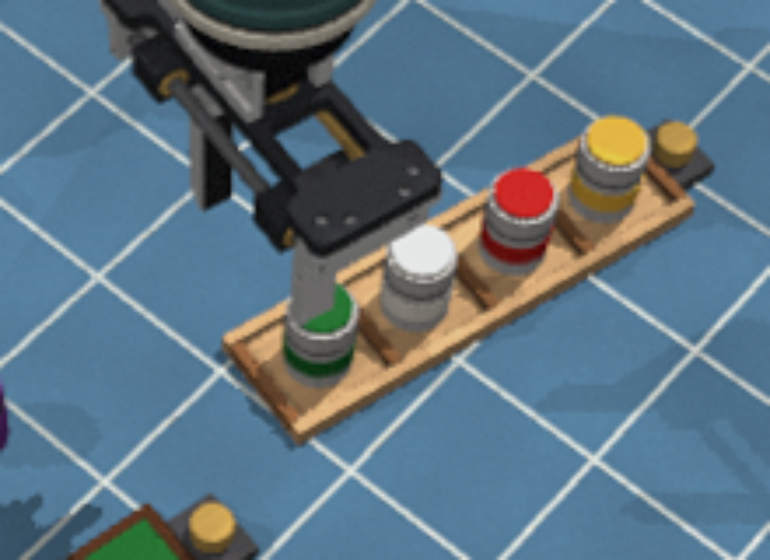

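View pics/t9.png

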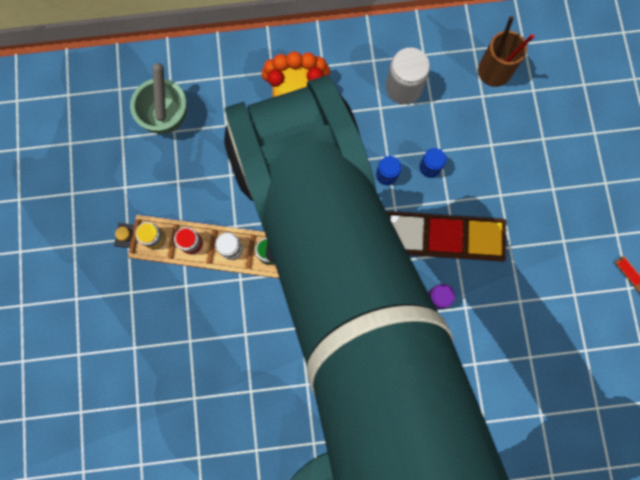

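View pics/w9.png

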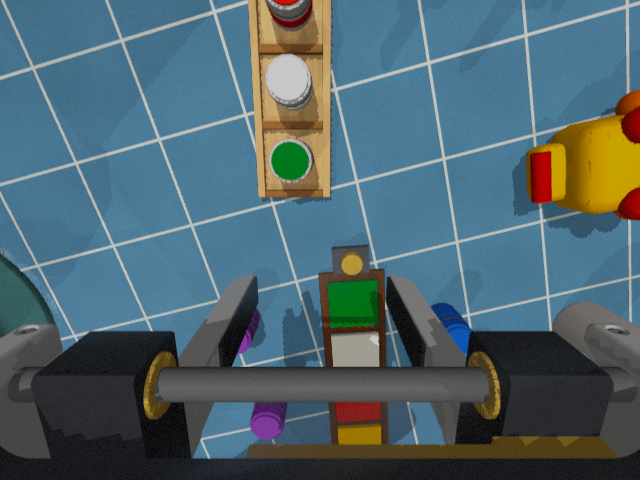

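All four pots stand upright in their bays. From the knob, the scene crop shows yellow (615,140), red (523,195), white (421,250) and green (325,310). The gripper is at z = 0.20 m and touches nothing.

Run:
```python
from station import env
print(env.job_done())
```

```text
the job is handed in; nothing more can be done
None
```

I moved all four pots to the painter's rack in reverse order and handed the job in at about 35 s of the 96 s allowed. From farthest to nearest the brass knob they stand green, white, red, yellow. The blue and purple look-alikes were not touched.

- **Placement:** The last scene, top and wrist pictures show each pot upright inside its own bay. In the scene view, red measured (525, 230) mm, right at its bay centre. Yellow measured (542, 297) mm, about 3 mm along the row from its bay centre at (542.5, 300). White and green I judged by eye in these pictures. The gripper partly hid green in the last scene and top views, but the wrist view shows its lid inside its bay.
- **Forces:** The force readings at the end of each move stayed within about 2.5 N per axis. The gripper ended clear of everything at 0.20 m.
- **Disagreement:** The wrist camera and the fixed cameras differed by 2.5 to 4 mm along the row on where the tray lies. I aimed about 2 mm towards the wrist reading, and the bays leave about 11 mm clearance all round.

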